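Release a gear-housing cover with a slotted quarter-turn fastener

TASK

The cover of the gear housing has to come off so that the gears can be inspected. Take the flat-bladed screwdriver out of the rack, work its blade into the slot of the cover's fastener and give it the quarter turn anticlockwise, as far as it goes, that lines its head up with the cover's hole; hang the screwdriver back in the rack, then lift the cover off and set it down gently, handle up and flat on the bench, without disturbing the other things.

Things in the scene. Friction and masses are not known exactly. Their poses are not given: they have to be found in the camera images.
- gear_housing: Grey gear housing fixed on the bench, 118 x 152 mm in plan (its x by y), rim 58 mm high. Origin: centre of its underside, on the bench; z up. The fastener stands at its middle; the cover lies 2 mm below the rim in a seat with 2 mm play all round. At its +y end a shaft stub, 40 mm high, sticks out 40 mm; feet stick out 17 mm at both ends.
- fastener: Dark steel T-head, 32 x 13 x 9 mm, on a shank, 2 mm clear of the cover. A slot 4.6 mm wide, 5 mm deep, open at both ends, runs along the head. Origin: on the turning axis, at the slot's floor, 62 mm above the bench (head's top: 67); x along the slot, z up. It turns about z only, stiffly (0.06 N m), and stays where it is left.
- fastener_top (a point): Middle of the fastener's top, on its axis, 5 mm above the slot's floor. Locked stop: slot and head along the housing's y, across the cover's hole; it starts 0 to 35 degrees anticlockwise (from above) of it. Free stop, 90 degrees anticlockwise of locked: slot and head along the housing's x; the cover's hole clears the head within 12 degrees of it.
- cover: Aluminium plate, 92 x 126 x 4 mm (x by y), 0.22 kg, in its seat, underside 52 mm above the bench, axes as the housing's. Origin: centre of its underside; z up. Hole in its middle 42 mm (x) by 24 mm (y). Dark pull handle 42 mm from its centre towards +y: a level bar 60 mm long (x), 9 mm thick (y), 11 mm high, its centre 29.5 mm above the plate's underside.
- tool_rack_block: Wooden tool rack fixed on the bench: a rail 46 x 130 x 16 mm (x by y) on end cheeks, its top 90 mm above the bench. Origin: centre of its underside, on the bench; z up. Two through holes, 18 mm across, 34 mm either side of its middle along y, each with one tool hanging by the shoulder of its handle; which tool hangs where varies.
- rack_hole_1 (a point): Centre of the mouth of the rack's hole on its +y side, at the top of the rail, 90 mm above the bench.
- rack_hole_2 (a point): Centre of the mouth of the rack's hole on its -y side, at the top of the rail, 90 mm above the bench.
- screwdriver: Flat screwdriver, 160 mm long, 0.12 kg, upright in the rack, tip 15 mm above the bench. Origin: middle of the blade's tip; z up the shaft; x along the blade's edge. Blade 14 mm wide (x), 2 mm thick (y): some 10 degrees of play in the slot. Shaft 7 mm. Wooden handle: shoulder 28 x 24 mm, 75 mm above the tip; from 92 to 160 mm a bar 30 mm wide (x) with flats 24 mm apart (facing y) to grip.
- bradawl: Bradawl with a round, waisted dark handle, 25 mm thick, 136 mm long in all, and a 6 mm pointed spike, hanging in the rack's other hole. Origin: its point; z up. Leave it there.
- long_blade: Steel ruler, part of the room, that always stands leaning at this place behind the trunk slice, 33 mm wide; it rises from the bench about 60 mm to the +y side of its origin to 320 mm high about 60 mm to its -y side. Keep arm and gripper clear of it.
- trunk_slice: Big round slice of tree trunk, part of the room, some 0.41 m across and 59 mm high, between the rack and the housing, with two orange clamps at its edge nearest the robot. Origin: centre of its underside. Keep clear of both. Between the housing and the robot's side of the bench (x 0.36 to 0.47, y -0.31 to -0.17) the bench is always free.
- offcut_b: Reddish wooden offcut, 40 x 62 x 28 mm, lying on the bench. Origin: centre of its underside. Leave alone.
- cork_block: Cork sanding block, 62 x 100 x 34 mm, lying on the bench. Origin: centre of its underside. Leave alone.
- spring_clamp: Orange-handled spring clamp, 71 x 134 x 26 mm, lying on the bench. Origin: centre of its underside. Leave alone.

How it is judged:
By the outcome, as a careful person would: the job done as asked, in the order asked, and still so for the second after the job is handed in, with the robot touching nothing.
It also fails if it takes over 72 s, if anything falls off the work surface, if the arm or the gripper's body presses on something with over 40 N, if the wrist force passes 120 N, or if a joint passes its speed limit or range.

ROBOT

A 6-joint arm with a two-finger parallel gripper is mounted at the origin on a cart in front of the work surface, level with it; the furniture and walls round the work are solid. World frame = base frame: x ahead of the robot, y to its left, z up, the work surface at z = 0. Lengths are in m, angles in rad, forces in N, time in s.
With the tool pointing down it reaches from about 0.35 to 0.975 m from the base axis. Payload 4.9 kg.
Tool frame: the origin (TCP) lies midway between the tips of the shut fingers; the grasp point (between the pads) lies 19 mm behind it (ctrl.tcp_to_grasp is the distance from the TCP to the grasp point, in m); z points along the fingers, y is the line along which they close (so a half turn about z gives the same grasp; the last joint's range is limited). The gripper opens to 85 mm and grips with 20 to 120 N. Pads are 22 mm wide; open, the fingers measure 114 mm over their backs; the gripper's body (76 mm by 85 mm) begins 54 mm behind the grasp point. The pads swing forward as they close: fully open they stand 13 mm farther back than shut.
Start: joints at [-1.374, 0.053, 1.613, -0, 1.476, -0.119], TCP at [0.194, -0.594, 0.231] pointing down, gripper open.
Joint ranges: [-3.01, 3.01], [-1.01, 2.22], [0.06, 2.58], [-1.02, 4.17], [0.09, 2.62], [-3.14, 3.14]. Speed limits (rad/s): [2.57, 2.57, 3.14, 3.14, 3.14, 3.14].

INTERFACE

Orientations are given as a rotation vector (axis times angle).
In Python, from station import ctrl, cams, order gives the robot as it stands (ctrl), with the cameras (cams) and the job (order).
- The arm moves only by the shell command python3 jog.py 'ROWS' [FORCE]. ROWS is rows parted by semicolons, their numbers by spaces, 1 to 20 of them, each of 7 numbers: the finger opening in m, then dx, dy, dz in m, then a rotation vector rx, ry, rz in rad; each row is the pose to reach, as a shift and turn from the pose commanded when the command began, along the tool's axes at that moment; what a row does not reach only later rows make up. A row lasts 1/12 s, in which the tool goes at most 0.0417 m and 0.125 rad, less where a joint would pass 70% of its speed; a pose out of reach is approached as far as the arm can. The fingers move at their own pace and stop on an object; FORCE is the grip in N (left out, the last holds). Time passes only in rows, so rows that do not move let the fingers close. It prints the time, the measured TCP pose, the force, the opening and the grip force at its end.
- ctrl.get_obs(): the state, without advancing time (a new reading comes with each control period).
- cams.get_image(name): name is "side" or "top"; returns the picture (384x512x3 uint8, red, green, blue); there is no depth.
- cams.camera_params(name): a dict with "fx", "fy", "cx", "cy" (pixels), "T" (4x4, takes a point from camera to world coordinates). Camera axes: x right, y down, z forward; pixel columns grow to the right and rows downward; lengths in m; the calibration is good to about 2 mm. A picture is of the moment at which its call begins. camera_params takes no time and is no camera call.
- order.finish_job(): hands the job in; it is judged then, once.
The state is a dict: "t": time; "q": joint angles; "dq": joint speeds; "effort": joint torques, N m; "tool_pos": TCP position; "tool_rot": TCP orientation; "contact_force": force on the tool from outside, world axes, zero at the start; "wrist_torque": the same for the moment, N m; "opening": finger opening in m; "grip_force": force on a finger pad.
Only numpy, scipy, OpenCV 4.12 (cv2) and the standard library are available. Lean on these libraries where they do the work, as an engineer would, in place of code of your own. Each camera call takes 0.05 s, during which the arm holds its last target. There are 200 camera calls.

## Working session

There is one attempt and no reset: what is moved stays moved. The work goes in short steps, Python scripts to look and compute and a shell command to move; the robot and the scene stay as the last step left them, time stands still between calls to the robot, and variables do not carry over. Pictures are saved under pics/ and viewed, at most 10 in all, crops included, and the job is handed in when it is done.

```bash
ls; mkdir -p pics; python3 - <<'E'
from station import ctrl, cams, order
import cv2,numpy as np
np.set_printoptions(precision=4,suppress=True)
for n in("side","top"):
    im=cams.get_image(n); cv2.imwrite(f"pics/{n}0.png",im[...,::-1]); p=cams.camera_params(n); print(n,p)
o=ctrl.get_obs(); print(o["t"],o["tool_pos"],o["tool_rot"],o["opening"],ctrl.tcp_to_grasp)
E
```

```text
jog.py
pics
station.py
side {'fx': 477.8493799484507, 'fy': 477.8493799484507, 'cx': 252.85356896615633, 'cy': 191.5568915762916, 'T': array([[-1.    ,  0.0093,  0.0028,  0.5167],
       [ 0.0028,  0.5485, -0.8361,  1.1733],
       [-0.0093, -0.8361, -0.5485,  0.9015],
       [ 0.    ,  0.    ,  0.    ,  1.    ]])}
top {'fx': 352.74667331185634, 'fy': 352.74667331185634, 'cx': 252.5747977293898, 'cy': 188.46730607433238, 'T': array([[-0.0749, -0.9738,  0.2146,  0.3094],
       [-0.9972,  0.0728, -0.0179, -0.0387],
       [ 0.0018, -0.2154, -0.9765,  1.1733],
       [ 0.    ,  0.    ,  0.    ,  1.    ]])}
0.1 [ 0.194  -0.5935  0.2301] [-3.1006 -0.4937  0.0001] 0.08537584648867115 0.0187
```

View pics/side0.png

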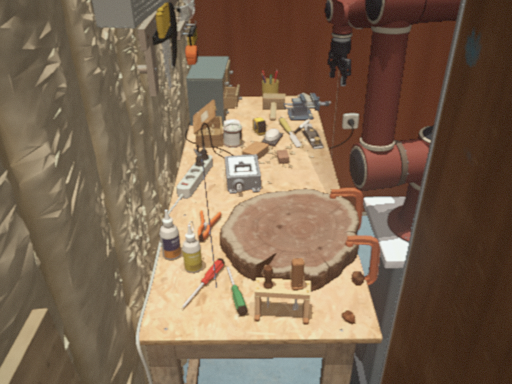

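View pics/top0.png

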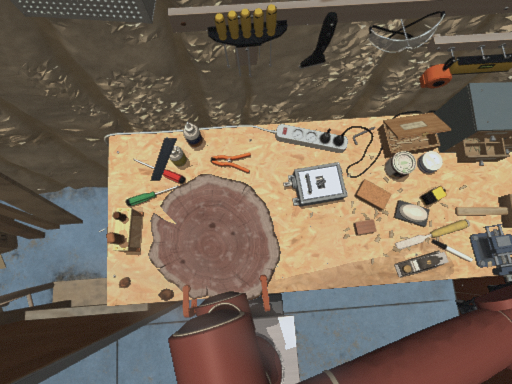

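Side: rack at about (282,295) with bradawl left (268,275) and screwdriver right (297,272); housing at (243,173). Top: rack at (122,230), housing at (320,184). Next, enlarged crops.

```bash
python3 - <<'E'
import cv2,numpy as np
s=cv2.imread("pics/side0.png");t=cv2.imread("pics/top0.png")
def c(im,x,y,k=5,w=80,h=60):
    a=cv2.resize(im[y:y+h,x:x+w],None,fx=k,fy=k,interpolation=cv2.INTER_CUBIC)
    for i in range(0,w,10):
        cv2.line(a,(i*k,0),(i*k,6 if i%20 else 14),(0,255,0),1); 
        if i%20==0: cv2.putText(a,str(x+i),(i*k+2,12),0,.35,(0,255,0),1)
    for i in range(0,h,10):
        cv2.line(a,(0,i*k),(6 if i%20 else 14,i*k),(0,255,0),1)
        if i%20==0: cv2.putText(a,str(y+i),(8,i*k+12),0,.35,(0,255,255),1)
    return a
A=np.vstack([np.hstack([c(s,245,255),c(s,205,145)]),np.hstack([c(t,90,200),c(t,280,155)])])
cv2.imwrite("pics/crops0.png",A)
E
```

```text
(no output)
```

View pics/crops0.png

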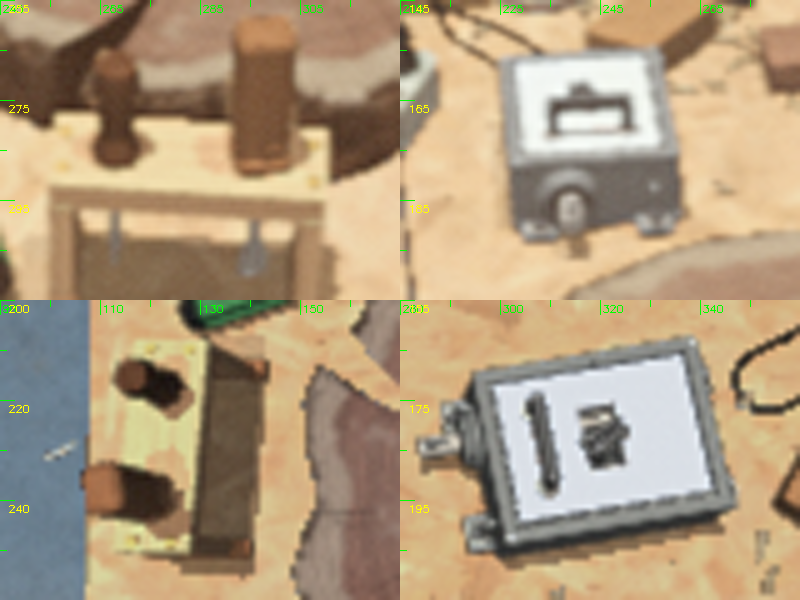

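```bash
cat > h.py <<'E'
import numpy as np, cv2
from station import ctrl, cams, order
from scipy.optimize import least_squares
np.set_printoptions(precision=4,suppress=True)
P={n:cams.camera_params(n) for n in("side","top")}
def proj(n,X):
    p=P[n]; c=(np.atleast_2d(X)-p["T"][:3,3])@p["T"][:3,:3]
    return np.c_[p["fx"]*c[:,0]/c[:,2]+p["cx"],p["fy"]*c[:,1]/c[:,2]+p["cy"]]
def tri(px):  # {"side":(u,v),"top":(u,v)}
    f=lambda X:np.concatenate([proj(n,X)[0]-px[n] for n in px])
    r=least_squares(f,[.5,0,.1]); return r.x,r.fun
def fit(pts,obs,x0,zfree=True): # planar pose x,y,z,yaw from local pts
    def W(v):
        c,s=np.cos(v[3]),np.sin(v[3]); return pts@np.array([[c,s,0],[-s,c,0],[0,0,1]])+[v[0],v[1],v[2]]
    f=lambda v:np.concatenate([(proj(n,W(v))-obs[n]).ravel() for n in obs])
    r=least_squares(f,x0); return r.x,r.fun
def cr(l,x0,y0,ox=0,oy=0,k=5): return np.array([[(a-ox+.5)/k-.5+x0,(b-oy+.5)/k-.5+y0] for a,b in l])
E
python3 - <<'E'
from h import *
# rack: local y along rail; +y end = ? assume rail y -> world; corners
R=np.array([[a*.023,b*.065,0] for a,b in((1,1),(1,-1),(-1,-1),(-1,1))])
# world order: far/near: take yaw ~ -90deg => local y -> +x world, local x -> -y world
obs={"side":cr([(57,113),(328,128),(325,200),(50,188)],245,255),"top":cr([(208,338),(197,552),(115,552),(120,338)],90,200,0,300)}
v,r=fit(R,obs,[.5,.5,.09,-1.57]); print("rack",v,np.degrees(v[3]));print(r.reshape(-1,2))
H=np.array([[a*.059,b*.076,0] for a,b in((1,1),(1,-1),(-1,-1),(-1,1))])
obs={"side":cr([(510,158),(502,60),(662,48),(680,152)],205,145,400,0),"top":cr([(470,378),(695,338),(738,500),(508,545)],280,155,400,300)}
v,r=fit(H,obs,[.5,-.2,.06,0]); print("hous",v,np.degrees(v[3]));print(r.reshape(-1,2))
for n,a in (("fast",dict(side=cr([(583,100)],205,145,400,0)[0],top=cr([(603,440)],280,155,400,300)[0])),
 ("handle",dict(side=cr([(590,100)],205,145,400,0)[0],top=cr([(542,442)],280,155,400,300)[0])),
 ("sdtop",dict(side=cr([(265,32)],245,255)[0],top=cr([(103,488)],90,200,0,300)[0])),
 ("brtop",dict(side=cr([(115,63)],245,255)[0],top=cr([(130,376)],90,200,0,300)[0]))): print(n,*tri(a))
s=cv2.imread("pics/side0.png");t=cv2.imread("pics/top0.png")
c=lambda im,x,y:cv2.resize(im[y:y+24,x:x+32],None,fx=12,fy=12,interpolation=cv2.INTER_CUBIC)
cv2.imwrite("pics/f0.png",np.hstack([c(s,226,153),c(t,306,170)]))
E
```

```text
rack [ 0.4519  0.3501  0.0934 -1.6312] -93.46038497033322
[[-0.4646  0.9982]
 [-0.5892 -0.1909]
 [ 0.8344 -0.6632]
 [-0.1065 -0.2228]
 [-0.7796  0.1072]
 [-1.1624 -0.1225]
 [-0.0379  0.1023]
 [ 1.937   0.3174]]
hous [ 0.5578 -0.2797  0.0595  0.1014] 5.80976869723983
[[ 0.0967  1.2713]
 [-0.7499 -0.904 ]
 [-0.4541 -0.4   ]
 [ 0.9019  0.2972]
 [ 0.0625 -1.0579]
 [ 0.3251 -0.8565]
 [ 0.0562  1.3827]
 [-0.1629  0.5381]]
fast [ 0.559  -0.2794  0.0612] [ 0.6636  0.1736  0.0247 -0.634 ]
handle [ 0.5539 -0.235   0.0871] [ 0.3817  0.0989  0.0145 -0.367 ]
sdtop [0.4193 0.353  0.1736] [ 0.1126  0.0133  0.0119 -0.1388]
brtop [0.4867 0.3472 0.1502] [ 0.2954  0.0499  0.0258 -0.377 ]
```

View pics/f0.png

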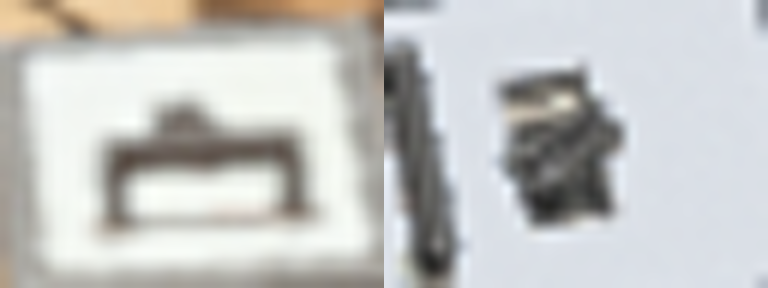

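Side crop shows the handle bridging (105-300,150-220) with the fastener just behind it; the top crop shows the T-head slanted up-right in the hole, centre about (565,150). I'll overlay the head outline at candidate angles.

```bash
python3 - <<'E'
from h import *
t=cv2.imread("pics/top0.png"); k=16;x0,y0=307,170
base=cv2.resize(t[y0:y0+18,x0:x0+16],None,fx=k,fy=k,interpolation=cv2.INTER_CUBIC)
def outline(c,yaw,L,w,z):
    d=np.array([np.cos(yaw),np.sin(yaw)]);n=np.array([-d[1],d[0]])
    return np.array([[*(np.array(c)+a*d*L/2+b*n*w/2),z] for a,b in((1,1),(1,-1),(-1,-1),(-1,1))])
def draw(im,pts,col):
    q=((proj("top",pts)-[x0,y0]+.5)*k-.5); cv2.polylines(im,[np.int32(q)],True,col,1)
h=np.radians(5.8);c=(.5585,-.2796)
out=[]
for th in(5,15,25,35):
    b=base.copy()
    draw(b,outline(c,h,.042,.024,.056),(0,255,0))
    draw(b,outline(c,h+np.pi/2+np.radians(th),.032,.013,.067),(0,0,255))
    out.append(b)
cv2.imwrite("pics/f1.png",np.vstack([np.hstack([base]+out[:2]),np.hstack(out[2:]+[base])]))
E
```

```text
(no output)
```

View pics/f1.png

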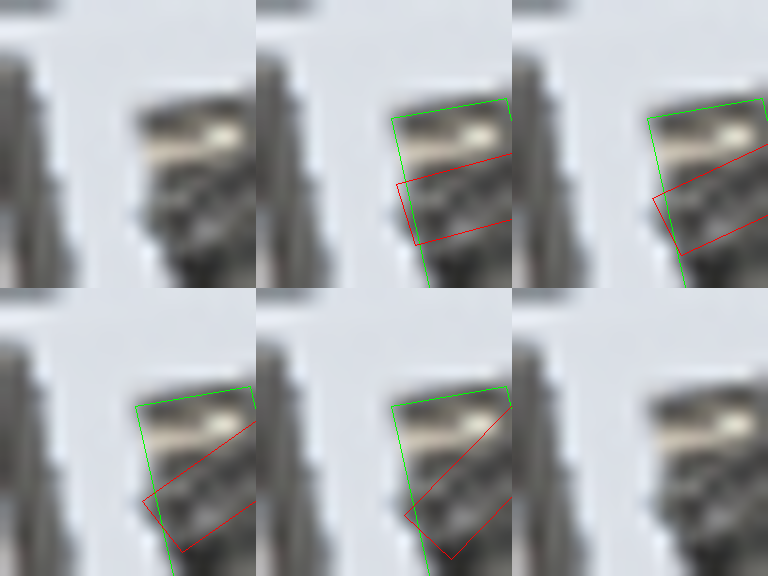

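The crop cut off the head's right end; its left end suggests around 25 degrees. I'll recentre it with finer angles.

```bash
python3 - <<'E'
from h import *
t=cv2.imread("pics/top0.png"); k=16;x0,y0=313,173
base=cv2.resize(t[y0:y0+18,x0:x0+16],None,fx=k,fy=k,interpolation=cv2.INTER_CUBIC)
def outline(c,yaw,L,w,z):
    d=np.array([np.cos(yaw),np.sin(yaw)]);n=np.array([-d[1],d[0]])
    return np.array([[*(np.array(c)+a*d*L/2+b*n*w/2),z] for a,b in((1,1),(1,-1),(-1,-1),(-1,1))])
def draw(im,pts,col):
    q=((proj("top",pts)-[x0,y0]+.5)*k-.5); cv2.polylines(im,[np.int32(q)],True,col,1)
h=np.radians(5.8);c=(.5585,-.2796)
out=[]
for th in(15,20,25,30,35):
    b=base.copy()
    draw(b,outline(c,h,.042,.024,.056),(0,255,0))
    draw(b,outline(c,h+np.pi/2+np.radians(th),.032,.013,.067),(0,0,255))
    draw(b,outline(c,h+np.pi/2+np.radians(th),.032,.0046,.067),(255,0,0))
    out.append(b)
cv2.imwrite("pics/f2.png",np.vstack([np.hstack([base]+out[:2]),np.hstack(out[2:])]))
E
```

```text
(no output)
```

View pics/f2.png

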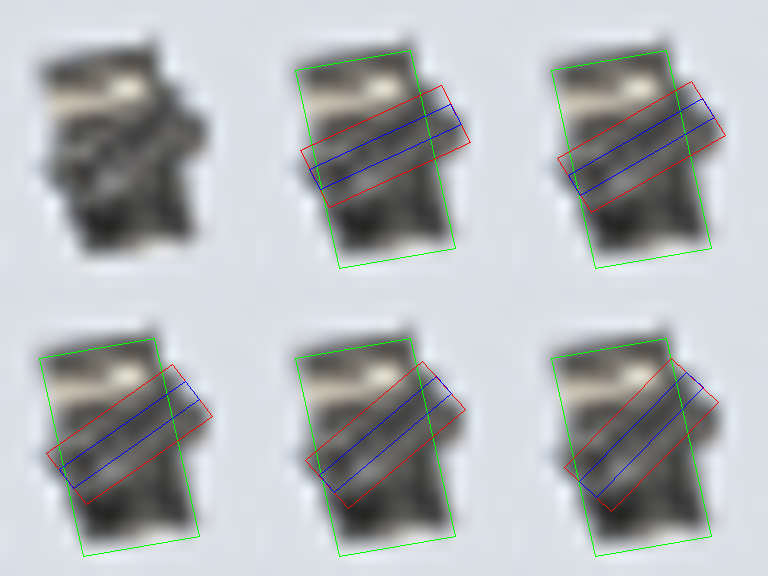

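```bash
cat >> h.py <<'E'
from scipy.spatial.transform import Rotation as Ro
def go(x,y,z,yaw):
    o=ctrl.get_obs(); R=Ro.from_rotvec(o["tool_rot"]).as_matrix(); a=np.radians(yaw)
    c,s=np.cos(a),np.sin(a); Rt=np.array([[c,s,0],[s,-c,0],[0,0,-1.]])
    print("yaw",np.degrees(np.arctan2(R[1,0],R[0,0])),"d",R.T@(np.array([x,y,z])-o["tool_pos"]),"rv",Ro.from_matrix(R.T@Rt).as_rotvec())
E
python3 - <<'E'
from h import *
g=cv2.cvtColor(cv2.imread("pics/top0.png"),cv2.COLOR_BGR2GRAY).astype(float)
x0,y0,w,hh,k=311,170,20,20,8
obs=np.clip((g[y0:y0+hh,x0:x0+w]-60)/(215-60),0,1)
H=np.radians(5.8)
def box(c,yaw,L,wd,z):
    d=np.array([np.cos(yaw),np.sin(yaw)]);n=np.array([-d[1],d[0]])
    return [[*(np.array(c)+a*d*L/2+b*n*wd/2),z] for a,b in((1,1),(1,-1),(-1,-1),(-1,1))]
def ren(v):
    im=np.ones((hh*k,w*k),np.float32)
    for pts in(box(v[:2],H+v[3],.042,.024,.056),box(v[:2],H+np.pi/2+v[2],.032,.013,.067)+box(v[:2],H+np.pi/2+v[2],.032,.013,.058)):
        q=(proj("top",np.array(pts))-[x0,y0]+.5)*k-.5
        cv2.fillConvexPoly(im,cv2.convexHull(np.int32(np.round(q*16))),0.15,shift=4)
    im=cv2.GaussianBlur(im,(0,0),k*.6)
    return im.reshape(hh,k,w,k).mean((1,3))
wt=np.ones_like(obs)
q=(proj("top",[[.5585+.016,-.2796,.056]])[0]-[x0,y0]);wt[int(q[1])-3:int(q[1])+3,int(q[0])-4:int(q[0])+3]=0
cost=lambda v:(wt*(np.clip(ren(v),0,1)-obs)**2).sum()
best=[]
from scipy.optimize import minimize
for th in range(0,41,4):
    f=lambda u:cost([u[0]/1e3,u[1]/1e3,np.radians(th),u[2]/100])
    r=minimize(f,[559,-279.6,0],method="Nelder-Mead",options=dict(initial_simplex=[[559,-279.6,0],[561,-279.6,0],[559,-277.6,0],[559,-279.6,5]]))
    print(th,round(r.fun,3),r.x)
for px,z in(((215,285),0),):pass
go(.45,-.1,.30,0); go(.419,.353,.23,-4)
p=P["side"]
E
```

```text
0 4.388 [ 560.9367 -279.5173   -0.8989]
4 4.267 [ 561.128  -279.4514   -2.3016]
8 4.156 [ 560.7787 -279.577    -1.0191]
12 4.055 [ 560.816 -279.603    0.371]
16 4.024 [ 560.7406 -279.5659    0.0254]
20 3.989 [ 560.9263 -279.5095   -0.7187]
24 4.083 [ 560.5182 -279.3931   -0.5854]
28 4.221 [ 560.3985 -279.6727    0.1539]
32 4.282 [ 560.6879 -279.4766   -2.3584]
36 4.495 [ 560.8086 -279.5894   -1.1175]
40 4.617 [ 560.8908 -279.6406   -1.2438]
yaw 18.093807810774564 d [ 0.3966 -0.3898 -0.069 ] rv [-0.0019  0.0001  0.3158]
yaw 18.093807810774564 d [ 0.5078 -0.8298  0.0018] rv [-0.0019  0.0002  0.3856]
```

The fit gives a fastener angle of about 20 degrees, at (.5605,-.2796). Moving above the screwdriver.

```bash
R1='0.085 0.397 -0.39 -0.07 0 0 0.316'; python3 jog.py '0.085 0.397 -0.39 -0.07 0 0 0.316;0.085 0.397 -0.39 -0.07 0 0 0.316;0.085 0.397 -0.39 -0.07 0 0 0.316;0.085 0.397 -0.39 -0.07 0 0 0.316;0.085 0.397 -0.39 -0.07 0 0 0.316;0.085 0.397 -0.39 -0.07 0 0 0.316;0.085 0.397 -0.39 -0.07 0 0 0.316;0.085 0.397 -0.39 -0.07 0 0 0.316;0.085 0.397 -0.39 -0.07 0 0 0.316;0.085 0.397 -0.39 -0.07 0 0 0.316;0.085 0.397 -0.39 -0.07 0 0 0.316;0.085 0.397 -0.39 -0.07 0 0 0.316;0.085 0.397 -0.39 -0.07 0 0 0.316;0.085 0.397 -0.39 -0.07 0 0 0.316;0.085 0.397 -0.39 -0.07 0 0 0.316;0.085 0.397 -0.39 -0.07 0 0 0.316'; python3 -c "
from h import *
go(.419,.353,.23,-4)"
```

```text
t: 1.43
tool_pos: [0.4504, -0.0994, 0.301]
tool_rot: [3.141, 0.004, -0.001]
contact_force: [-0.5, -0.4, -0.5]
opening: 0.085
grip_force: 0.0
yaw 0.13089050521622547 d [-0.0303 -0.4524  0.0708] rv [0.0003 0.0008 0.0721]
```

```bash
python3 jog.py '0.085 -0.03 -0.452 0.071 0 0 0.072;0.085 -0.03 -0.452 0.071 0 0 0.072;0.085 -0.03 -0.452 0.071 0 0 0.072;0.085 -0.03 -0.452 0.071 0 0 0.072;0.085 -0.03 -0.452 0.071 0 0 0.072;0.085 -0.03 -0.452 0.071 0 0 0.072;0.085 -0.03 -0.452 0.071 0 0 0.072;0.085 -0.03 -0.452 0.071 0 0 0.072;0.085 -0.03 -0.452 0.071 0 0 0.072;0.085 -0.03 -0.452 0.071 0 0 0.072;0.085 -0.03 -0.452 0.071 0 0 0.072;0.085 -0.03 -0.452 0.071 0 0 0.072;0.085 -0.03 -0.452 0.071 0 0 0.072;0.085 -0.03 -0.452 0.071 0 0 0.072;0.085 -0.03 -0.452 0.071 0 0 0.072;0.085 -0.03 -0.452 0.071 0 0 0.072'; python3 -c "
from h import *
go(.419,.353,.122,-4)
s=cams.get_image('side')[...,::-1]; t=cams.get_image('top')[...,::-1]
cv2.imwrite('pics/s1.png',s);cv2.imwrite('pics/t1.png',t)
c=lambda im,x,y:cv2.resize(im[y:y+120,x:x+80],None,fx=5,fy=5,interpolation=cv2.INTER_CUBIC)
cv2.imwrite('pics/c1.png',np.hstack([c(s,255,195),c(t,80,180)]))
"
```

```text
t: 2.77
tool_pos: [0.4213, 0.3504, 0.2308]
tool_rot: [-3.139, 0.118, -0.001]
contact_force: [-0.3, -0.0, 0.4]
opening: 0.0849
grip_force: 0.0
yaw -4.291840735752067 d [-0.0026 -0.0024  0.1088] rv [-0.0002 -0.0008 -0.0051]
```

View pics/c1.png

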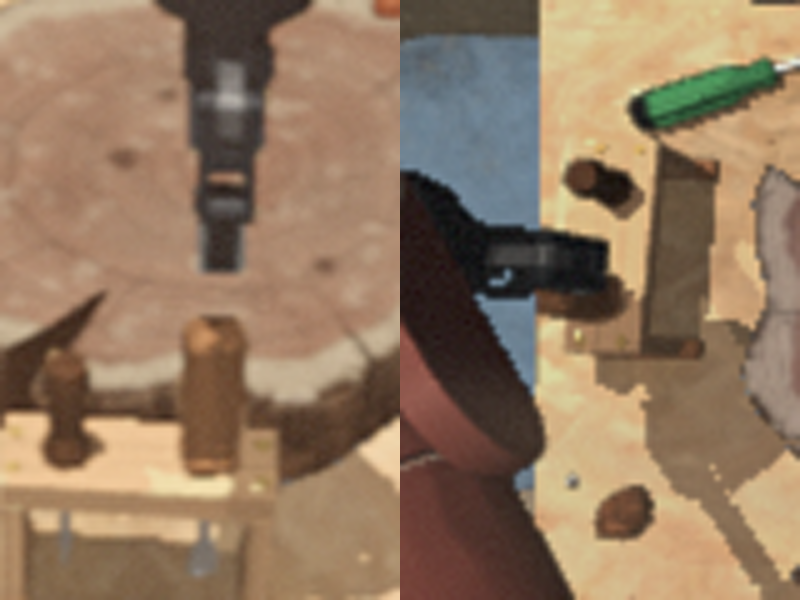

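Gripper is over the screwdriver (fingertip at crop (222,270), handle top at (212,330); consistent after perspective). Descend and grip.

```bash
python3 jog.py '0.085 -0.002 -0.0025 0.04 0 0 0;0.085 -0.002 -0.0025 0.08 0 0 0;0.085 -0.002 -0.0025 0.109 0 0 0;0.085 -0.002 -0.0025 0.109 0 0 0;0.085 -0.002 -0.0025 0.109 0 0 0;0 -0.002 -0.0025 0.109 0 0 0;0 -0.002 -0.0025 0.109 0 0 0;0 -0.002 -0.0025 0.109 0 0 0;0 -0.002 -0.0025 0.109 0 0 0;0 -0.002 -0.0025 0.109 0 0 0;0 -0.002 -0.0025 0.109 0 0 0;0 -0.002 -0.0025 0.109 0 0 0;0 -0.002 -0.0025 0.109 0 0 0;0 -0.002 -0.0025 0.109 0 0 0;0 -0.002 -0.0025 0.109 0 0 0' 80
```

```text
t: 4.12
tool_pos: [0.4193, 0.355, 0.1228]
tool_rot: [-3.139, 0.113, -0.002]
contact_force: [-1.8, -0.6, 5.6]
opening: 0.0231
grip_force: 78.5
```

```bash
python3 jog.py '0 0 0 -0.01 0 0 0;0 0 0 -0.03 0 0 0;0 0 0 -0.06 0 0 0;0 0 0 -0.1 0 0 0;0 0 0 -0.14 0 0 0;0 0 0 -0.14 0 0 0;0 0 0 -0.14 0 0 0;0 0 0 -0.14 0 0 0'; python3 -c "
from h import *
go(.49,.04,.265,-30);go(.5598,-.2796,.265,-64)
s=cams.get_image('side')[...,::-1]; t=cams.get_image('top')[...,::-1]
cv2.imwrite('pics/s2.png',s);cv2.imwrite('pics/t2.png',t)"
```

```text
t: 4.78
tool_pos: [0.4183, 0.3544, 0.261]
tool_rot: [3.139, -0.113, -0.001]
contact_force: [0.1, 0.2, -1.8]
opening: 0.023
grip_force: 106.3
yaw -4.134487888262523 d [ 0.0941  0.3085 -0.004 ] rv [0.0003 0.0004 0.4514]
yaw -4.134487888262523 d [ 0.1868  0.6222 -0.004 ] rv [0.0004 0.0003 1.0449]
```

```bash
python3 jog.py '0 0.187 0.622 -0.004 0 0 1.045;0 0.187 0.622 -0.004 0 0 1.045;0 0.187 0.622 -0.004 0 0 1.045;0 0.187 0.622 -0.004 0 0 1.045;0 0.187 0.622 -0.004 0 0 1.045;0 0.187 0.622 -0.004 0 0 1.045;0 0.187 0.622 -0.004 0 0 1.045;0 0.187 0.622 -0.004 0 0 1.045;0 0.187 0.622 -0.004 0 0 1.045;0 0.187 0.622 -0.004 0 0 1.045;0 0.187 0.622 -0.004 0 0 1.045;0 0.187 0.622 -0.004 0 0 1.045;0 0.187 0.622 -0.004 0 0 1.045;0 0.187 0.622 -0.004 0 0 1.045;0 0.187 0.622 -0.004 0 0 1.045;0 0.187 0.622 -0.004 0 0 1.045;0 0.187 0.622 -0.004 0 0 1.045;0 0.187 0.622 -0.004 0 0 1.045;0 0.187 0.622 -0.004 0 0 1.045'; python3 -c "
from h import *
print(ctrl.get_obs()['q'])
go(.5598,-.2796,.190,-64)"
```

```text
t: 6.47
tool_pos: [0.5596, -0.2783, 0.2634]
tool_rot: [-2.664, 1.665, 0.005]
contact_force: [-0.0, -0.5, -1.0]
opening: 0.0228
grip_force: 106.2
[-0.5808  0.038   1.5747  0.0005  1.5324  2.1071]
yaw -64.002250534468 d [0.0015 0.0003 0.0734] rv [ 0.0013  0.0033 -0.    ]
```

```bash
python3 jog.py '0 0.0005 0 0.04 0 0 0;0 0.0005 0 0.078 0 0 0;0 0.0005 0 0.078 0 0 0;0 0.0005 0 0.078 0 0 0;0 0.0005 0 0.078 0 0 0'; python3 -c "
from h import *
o=ctrl.get_obs();tp=o['tool_pos'].copy();tp[2]-=.108
print('tip pred',tp,proj('side',tp),proj('top',tp))
s=cams.get_image('side')[...,::-1]; t=cams.get_image('top')[...,::-1]
cv2.imwrite('pics/s3.png',s);cv2.imwrite('pics/t3.png',t)
c=lambda im,x,y:cv2.resize(im[y:y+60,x:x+40],None,fx=10,fy=10,interpolation=cv2.INTER_CUBIC)
cv2.imwrite('pics/c3.png',np.hstack([c(s,222,125),c(t,295,145)]))
"
```

```text
t: 6.88
tool_pos: [0.5612, -0.2791, 0.1891]
tool_rot: [-2.665, 1.663, -0.003]
contact_force: [0.2, -0.1, -0.1]
opening: 0.0227
grip_force: 106.2
tip pred [ 0.5612 -0.2791  0.0811] [[241.1201 159.8661]] [[321.2315 179.8618]]
```

View pics/c3.png

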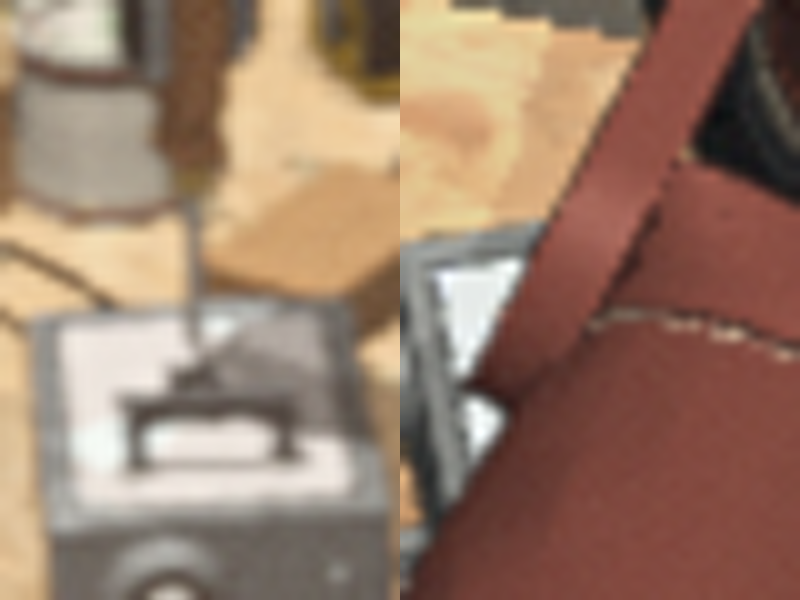

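Side crop: blade tip at about (193,350), head at (190,378) just below it; the top view is blocked by the arm. Try the slot by feel.

```bash
python3 jog.py '0 0 0 0.01 0 0 0;0 0 0 0.014 0 0 0;0 0 0 0.016 0 0 0;0 0 0 0.016 0 0 0;0 0 0 0.016 0 0 0'
```

```text
t: 7.4
tool_pos: [0.562, -0.2807, 0.1759]
tool_rot: [2.664, -1.665, 0.008]
contact_force: [-2.2, 1.6, 11.2]
opening: 0.0228
grip_force: 108.3
```

```bash
for i in 1; do python3 jog.py '0 0 -0.0005 0 0 0 0;0 0 -0.001 0 0 0 0;0 0 -0.001 0 0 0 0'; done; python3 jog.py '0 0 -0.0005 0 0 0 0;0 0 -0.001 0 0 0 0;0 0 -0.001 0 0 0 0'
```

```text
t: 7.65
tool_pos: [0.5623, -0.2806, 0.1759]
tool_rot: [2.663, -1.664, 0.006]
contact_force: [-3.8, 0.7, 11.8]
opening: 0.0228
grip_force: 108.0
t: 7.9
tool_pos: [0.5627, -0.2804, 0.1759]
tool_rot: [2.662, -1.664, 0.005]
contact_force: [-5.2, 0.3, 12.5]
opening: 0.0227
grip_force: 108.0
```

```bash
python3 jog.py '0 0 0 -0.007 0 0 0;0 0 0 -0.007 0 0 0;0 0 0 -0.007 0 0 0'; python3 jog.py '0 0 0 0.007 0 0 0;0 0 0 0.007 0 0 0;0 0 0 0.007 0 0 0;0 0 0 0.007 0 0 0'
```

```text
t: 8.15
tool_pos: [0.5625, -0.2789, 0.1786]
tool_rot: [-2.664, 1.665, -0.001]
contact_force: [0.5, -0.9, -0.5]
opening: 0.023
grip_force: 106.2
t: 8.48
tool_pos: [0.5635, -0.2796, 0.1758]
tool_rot: [2.664, -1.665, 0.006]
contact_force: [-4.3, 2.6, 15.7]
opening: 0.0227
grip_force: 108.7
```

```bash
python3 jog.py '0 0 0 -0.007 0 0 0;0 0 0.0024 -0.007 0 0 0;0 0 0.0024 -0.007 0 0 0;0 0 0.0024 0 0 0 0;0 0 0.0024 0 0 0 0;0 0 0.0024 0 0 0 0';  python3 jog.py '0 0 0 -0.007 0 0 0;0 0 0.0012 -0.007 0 0 0;0 0 0.0012 -0.007 0 0 0;0 0 0.0012 0 0 0 0;0 0 0.0012 0 0 0 0;0 0 0.0012 0 0 0 0'
```

```text
t: 8.98
tool_pos: [0.5599, -0.2807, 0.1711]
tool_rot: [2.663, -1.664, 0.001]
contact_force: [-1.3, -2.4, 3.2]
opening: 0.0231
grip_force: 106.8
t: 9.48
tool_pos: [0.5593, -0.2806, 0.1712]
tool_rot: [2.664, -1.665, 0.002]
contact_force: [-0.0, -1.9, 1.1]
opening: 0.0231
grip_force: 106.9
```

```bash
python3 jog.py '0 0 0 0.003 0 0 0;0 0 0 0.004 0 0 0;0 0 0 0.004 0 0 0;0 0 0 0.004 0 0 0'; python3 -c "
from h import *
print(ctrl.get_obs()['wrist_torque'])"
```

```text
t: 9.82
tool_pos: [0.5598, -0.281, 0.1709]
tool_rot: [2.664, -1.665, 0.004]
contact_force: [-2.9, 1.1, 13.3]
opening: 0.0229
grip_force: 108.5
[ 0.3092  0.9847 -0.0168]
```

Blade is on the slot floor (5 mm below the head top). Turn.

```bash
python3 jog.py '0 0 0 -0.0015 0 0 -0.08;0 0 0 -0.0015 0 0 -0.16;0 0 0 -0.0015 0 0 -0.24;0 0 0 -0.0015 0 0 -0.32;0 0 0 -0.0015 0 0 -0.4;0 0 0 -0.0015 0 0 -0.48;0 0 0 -0.0015 0 0 -0.56;0 0 0 -0.0015 0 0 -0.64;0 0 0 -0.0015 0 0 -0.64'; python3 -c "
from h import *
print(ctrl.get_obs()['wrist_torque'])"
```

```text
t: 10.57
tool_pos: [0.5595, -0.2816, 0.171]
tool_rot: [3.051, -0.738, 0.003]
contact_force: [-2.5, -1.5, 7.9]
opening: 0.0225
grip_force: 107.5
[-0.3711  0.4562 -0.1409]
```

```bash
python3 jog.py '0 0 0 0 0 0 -0.08;0 0 0 0 0 0 -0.16;0 0 0 0 0 0 -0.24;0 0 0 0 0 0 -0.32;0 0 0 0 0 0 -0.4;0 0 0 0 0 0 -0.48;0 0 0 0 0 0 -0.56;0 0 0 0 0 0 -0.6;0 0 0 0 0 0 -0.6';python3 -c "
from h import *
print(ctrl.get_obs()['wrist_torque'])"; python3 jog.py '0 0 0 0 0 0 -0.07;0 0 0 0 0 0 -0.12;0 0 0 0 0 0 -0.12'; python3 -c "
from h import *
print(ctrl.get_obs()['wrist_torque'])"
```

```text
t: 11.32
tool_pos: [0.5597, -0.2814, 0.171]
tool_rot: [3.133, 0.194, 0.003]
contact_force: [-1.4, -1.3, 8.7]
opening: 0.0228
grip_force: 107.4
[-0.2723  0.3834 -0.0288]
t: 11.57
tool_pos: [0.5598, -0.2814, 0.171]
tool_rot: [3.115, 0.382, 0.003]
contact_force: [-0.9, -1.3, 8.4]
opening: 0.0226
grip_force: 107.4
[-0.2385  0.3651 -0.0469]
```

```bash
T='from station import ctrl, cams, order;print(ctrl.get_obs()["wrist_torque"])'; python3 jog.py '0 0 0 0 0 0 -0.05;0 0 0 0 0 0 -0.07;0 0 0 0 0 0 -0.07'; python3 -c "$T"; python3 jog.py '0 0 0 0 0 0 -0.05;0 0 0 0 0 0 -0.07;0 0 0 0 0 0 -0.07'; python3 -c "$T"
```

```text
t: 11.82
tool_pos: [0.5598, -0.2814, 0.1711]
tool_rot: [3.1, 0.49, 0.003]
contact_force: [-1.3, -1.7, 7.5]
opening: 0.0231
grip_force: 107.4
[-0.26038415  0.31870907 -0.07816828]
t: 12.07
tool_pos: [0.5598, -0.2814, 0.171]
tool_rot: [3.081, 0.598, 0.003]
contact_force: [-0.5, -0.7, 7.7]
opening: 0.0228
grip_force: 107.4
[-0.15869974  0.34358547 -0.10188668]
```

```bash
T='from station import ctrl, cams, order;print(ctrl.get_obs()["wrist_torque"])'; python3 jog.py '0 0 0 0 0 0 -0.05;0 0 0 0 0 0 -0.07;0 0 0 0 0 0 -0.07'; python3 -c "$T"; python3 jog.py '0 0 0 0 0 0 -0.04;0 0 0 0 0 0 -0.05;0 0 0 0 0 0 -0.05'; python3 -c "$T"
```

```text
t: 12.32
tool_pos: [0.5598, -0.2814, 0.171]
tool_rot: [3.059, 0.705, 0.003]
contact_force: [-2.3, -0.8, 7.8]
opening: 0.0225
grip_force: 107.4
[-0.21783626  0.34952329 -0.22534349]
t: 12.57
tool_pos: [0.5598, -0.2814, 0.171]
tool_rot: [3.04, 0.78, 0.003]
contact_force: [-1.0, -1.6, 7.9]
opening: 0.0228
grip_force: 107.5
[-0.19341394  0.35378385 -0.27619256]
```

Stop reached (torque 0.28 N·m, well above 0.06). Unwind within the play, lift out and look.

```bash
python3 jog.py '0 0 0 0 0 0 0.12;0 0 0 0 0 0 0.24;0 0 0 0 0 0 0.32;0 0 0 -0.002 0 0 0.32;0 0 0 -0.006 0 0 0.32;0 0 0 -0.02 0 0 0.32;0 0 0 -0.05 0 0 0.32;0 0 0 -0.09 0 0 0.32;0 0 0 -0.09 0 0 0.32;0 0 0 -0.09 0 0 0.32'; python3 -c "
from h import *
go(.4183,.3550,.263,-4.13)"
```

```text
t: 13.4
tool_pos: [0.5604, -0.2809, 0.2634]
tool_rot: [3.125, 0.288, 0.008]
contact_force: [-0.4, -0.2, -2.3]
opening: 0.0228
grip_force: 106.3
yaw 10.527475018179262 d [-0.0235 -0.6511 -0.0021] rv [ 0.003  -0.0054  0.2558]
```

```bash
python3 jog.py '0 -0.023 -0.651 -0.002 0 0 0.256;0 -0.023 -0.651 -0.002 0 0 0.256;0 -0.023 -0.651 -0.002 0 0 0.256;0 -0.023 -0.651 -0.002 0 0 0.256;0 -0.023 -0.651 -0.002 0 0 0.256;0 -0.023 -0.651 -0.002 0 0 0.256;0 -0.023 -0.651 -0.002 0 0 0.256;0 -0.023 -0.651 -0.002 0 0 0.256;0 -0.023 -0.651 -0.002 0 0 0.256;0 -0.023 -0.651 -0.002 0 0 0.256;0 -0.023 -0.651 -0.002 0 0 0.256;0 -0.023 -0.651 -0.002 0 0 0.256;0 -0.023 -0.651 -0.002 0 0 0.256;0 -0.023 -0.651 -0.002 0 0 0.256;0 -0.023 -0.651 -0.002 0 0 0.256;0 -0.023 -0.651 -0.002 0 0 0.256;0 -0.023 -0.651 -0.002 0 0 0.256;0 -0.023 -0.651 -0.002 0 0 0.256;0 -0.023 -0.651 -0.002 0 0 0.256;0 -0.023 -0.651 -0.002 0 0 0.256'; python3 -c "
from h import *
go(.4188,.3550,.215,-4.13)
s=cams.get_image('side')[...,::-1]; t=cams.get_image('top')[...,::-1]
cv2.imwrite('pics/s4.png',s);cv2.imwrite('pics/t4.png',t)
a=cv2.resize(s[200:320,255:335],None,fx=5,fy=5,interpolation=cv2.INTER_CUBIC)
b=cv2.resize(t[165:205,295:345],None,fx=8,fy=8,interpolation=cv2.INTER_CUBIC)
b=np.vstack([b,np.zeros((280,400,3),np.uint8)])
cv2.imwrite('pics/c4.png',np.hstack([a,b]))"
```

```text
t: 15.07
tool_pos: [0.418, 0.3544, 0.26]
tool_rot: [3.138, -0.117, -0.002]
contact_force: [-0.3, -0.3, -0.9]
opening: 0.0226
grip_force: 106.0
yaw -4.2571940358430265 d [ 0.0008 -0.0007  0.045 ] rv [ 0.0011  0.0013 -0.0022]
```

View pics/c4.png

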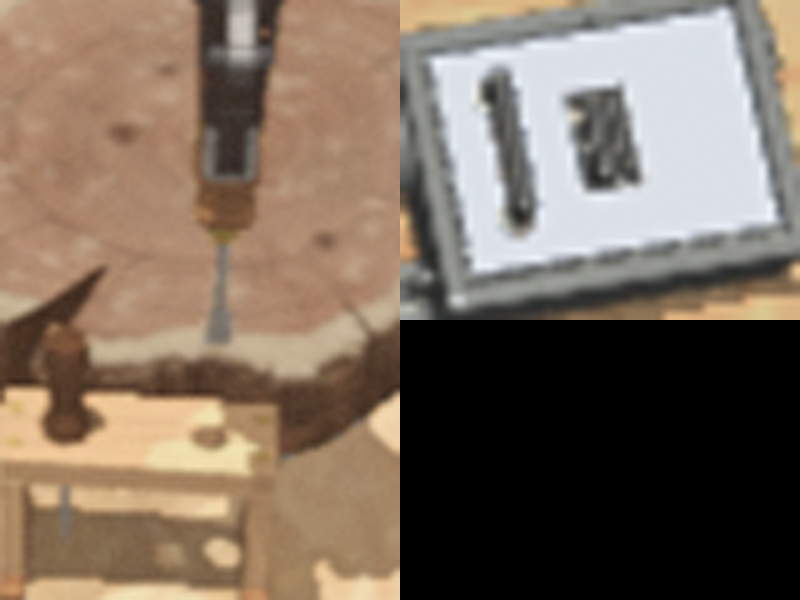

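Top crop shows the head now aligned inside the hole; side crop shows the blade above the empty hole. In-hand pose equals that after lift-out, so lower it.

```bash
python3 jog.py '0 0.0005 0 0.03 0 0 0;0 0.0005 0 0.05 0 0 0;0 0.0005 0 0.06 0 0 0;0 0.0005 0 0.07 0 0 0;0 0.0005 0 0.075 0 0 0;0 0.0005 0 0.075 0 0 0'
```

```text
t: 15.67
tool_pos: [0.4184, 0.355, 0.185]
tool_rot: [3.139, -0.116, -0.002]
contact_force: [-0.1, 0.2, -0.5]
opening: 0.0227
grip_force: 106.2
```

Blade is inside the hole (tip at about 77 mm), with no contact. Continue to the shoulder.

```bash
python3 jog.py '0 0 0 0.02 0 0 0;0 0 0 0.04 0 0 0;0 0 0 0.052 0 0 0;0 0 0 0.058 0 0 0;0 0 0 0.061 0 0 0;0 0 0 0.0625 0 0 0;0 0 0 0.0625 0 0 0;0 0 0 0.0625 0 0 0'
```

```text
t: 16.33
tool_pos: [0.4193, 0.356, 0.1245]
tool_rot: [-3.138, 0.115, -0.003]
contact_force: [-0.5, 1.0, -0.5]
opening: 0.0234
grip_force: 106.2
```

```bash
python3 jog.py '0 0 0 0.001 0 0 0;0 0 0 0.0015 0 0 0;0 0 0 0.0015 0 0 0;0 0 0 0.0015 0 0 0'; python3 jog.py '0.085 0 0 0 0 0 0;0.085 0 0 0 0 0 0;0.085 0 0 0 0 0 0;0.085 0 0 0 0 0 0;0.085 0 0 0 0 0 0;0.085 0 0 0 0 0 0;0.085 0 0 0 0 0 0;0.085 0 0 -0.03 0 0 0;0.085 0 0 -0.07 0 0 0;0.085 0 0 -0.11 0 0 0;0.085 0 0 -0.15 0 0 0;0.085 0 0 -0.15 0 0 0;0.085 0 0 -0.15 0 0 0'; python3 -c "
from h import *
s=cams.get_image('side')[...,::-1];cv2.imwrite('pics/s5.png',s)
go(.5530,-.2378,.20,96)
go(.5530,-.2378,.20,-84)
print(ctrl.get_obs()['q'])
cv2.imwrite('pics/c5.png',cv2.resize(s[200:320,245:335],None,fx=5,fy=5,interpolation=cv2.INTER_CUBIC))"
```

```text
t: 16.67
tool_pos: [0.4194, 0.356, 0.1243]
tool_rot: [-3.138, 0.115, -0.003]
contact_force: [-2.0, -1.5, 6.2]
opening: 0.0226
grip_force: 107.5
t: 17.75
tool_pos: [0.42, 0.3565, 0.276]
tool_rot: [-3.135, 0.115, -0.01]
contact_force: [-0.7, -0.1, 0.1]
opening: 0.0851
grip_force: 0.0
yaw -4.193685646820123 d [0.1769 0.5823 0.0724] rv [ 0.0006 -0.0025 -1.7487]
yaw -4.193685646820123 d [0.1769 0.5823 0.0724] rv [-0.0024 -0.0006  1.3929]
[ 0.5686 -0.1507  1.7404  0.      1.5497  2.2125]
```

View pics/c5.png

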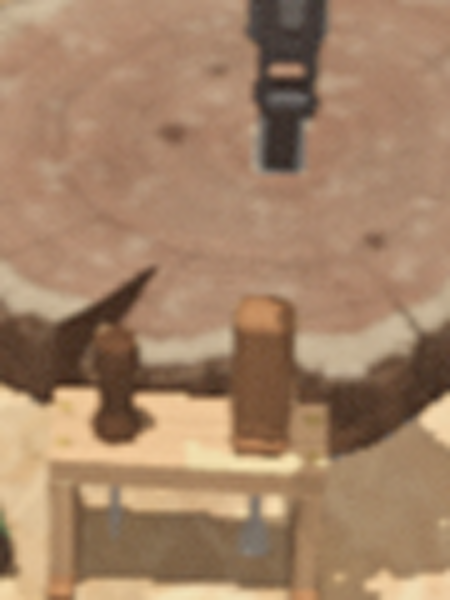

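Screwdriver hangs in its hole again at crop (262,370), the bradawl undisturbed at (115,385). Now the cover.

```bash
python3 -c "
from h import *
go(.555,-.238,.15,5.8)"; python3 jog.py '0.085 0.178 0.582 0.05 0 0 -0.175;0.085 0.178 0.582 0.05 0 0 -0.175;0.085 0.178 0.582 0.05 0 0 -0.175;0.085 0.178 0.582 0.05 0 0 -0.175;0.085 0.178 0.582 0.05 0 0 -0.175;0.085 0.178 0.582 0.05 0 0 -0.175;0.085 0.178 0.582 0.05 0 0 -0.175;0.085 0.178 0.582 0.05 0 0 -0.175;0.085 0.178 0.582 0.05 0 0 -0.175;0.085 0.178 0.582 0.05 0 0 -0.175;0.085 0.178 0.582 0.05 0 0 -0.175;0.035 0.178 0.582 0.05 0 0 -0.175;0.035 0.178 0.582 0.05 0 0 -0.175;0.035 0.178 0.582 0.05 0 0 -0.175;0.035 0.178 0.582 0.05 0 0 -0.175;0.035 0.178 0.582 0.05 0 0 -0.175;0.035 0.178 0.582 0.05 0 0 -0.175;0.035 0.178 0.582 0.05 0 0 -0.175;0.035 0.178 0.582 0.05 0 0 -0.175' 40;  python3 -c "
from h import *
go(.555,-.238,.12,5.8);go(.555,-.238,.064,5.8)
# handle ends in fresh top/side? check handle triangulation vs model
for c in((.5596,-.2803),(.5578,-.2797)):
  h=np.array(c)+.042*np.array([-np.sin(.101),np.cos(.101)]);print(h,proj('top',[*h,.087]),proj('side',[*h,.087]))"
```

```text
yaw -4.193685646820123 d [0.1789 0.5824 0.1224] rv [-0.0012 -0.0019 -0.1744]
t: 19.38
tool_pos: [0.553, -0.2366, 0.2206]
tool_rot: [-3.136, -0.162, 0.002]
contact_force: [0.5, -0.5, 0.2]
opening: 0.0346
grip_force: 0.0
yaw 5.898160543107275 d [0.002  0.0017 0.1006] rv [-0.0014  0.0015  0.0017]
yaw 5.898160543107275 d [0.002  0.0018 0.1566] rv [-0.0014  0.0015  0.0017]
[ 0.5554 -0.2385] [[309.0598 182.1202]] [[242.5734 164.2209]]
[ 0.5536 -0.2379] [[308.9335 182.6854]] [[243.0994 164.3041]]
```

```bash
python3 jog.py '0.035 0.001 0 0.04 0 0 0;0.035 0.001 0 0.08 0 0 0;0.035 0.001 0 0.11 0 0 0;0.035 0.001 0 0.13 0 0 0;0.035 0.001 0 0.14 0 0 0;0.035 0.001 0 0.148 0 0 0;0.035 0.001 0 0.154 0 0 0;0.035 0.001 0 0.156 0 0 0;0.035 0.001 0 0.156 0 0 0'
```

```text
t: 20.13
tool_pos: [0.5552, -0.238, 0.0668]
tool_rot: [3.137, 0.16, 0.002]
contact_force: [0.3, -0.2, 0.1]
opening: 0.0348
grip_force: 0.0
```

```bash
python3 jog.py '0.02 0 0 0.0025 0 0 0;0.01 0 0 0.0025 0 0 0;0 0 0 0.0025 0 0 0;0 0 0 0.0025 0 0 0;0 0 0 0.0025 0 0 0;0 0 0 0.0025 0 0 0;0 0 0 0.0025 0 0 0;0 0 0 0.0025 0 0 0;0 0 0 0.0025 0 0 0;0 0 0 0.0025 0 0 0' 80
```

```text
t: 20.97
tool_pos: [0.5552, -0.2384, 0.0645]
tool_rot: [3.136, 0.16, 0.002]
contact_force: [-0.3, 0.2, 5.4]
opening: 0.0074
grip_force: 78.8
```

```bash
python3 jog.py '0 0 0 -0.004 0 0 0;0 0 0 -0.008 0 0 0;0 0 0 -0.014 0 0 0;0 0 0 -0.022 0 0 0;0 0 0 -0.03 0 0 0;0 0 0 -0.03 0 0 0'; python3 -c "
from h import *
print(ctrl.get_obs()['wrist_torque'])"
```

```text
t: 21.47
tool_pos: [0.5558, -0.2384, 0.0958]
tool_rot: [3.136, 0.16, 0.005]
contact_force: [1.0, 0.6, -2.1]
opening: 0.0076
grip_force: 78.2
[ 0.0477  0.0102 -0.0077]
```

```bash
python3 jog.py '0 0 0 -0.03 0 0 0;0 0 0 -0.06 0 0 0;0 0 0 -0.06 0 0 0;0 0 0 -0.06 0 0 0'; python3 -c "
from h import *
go(.415,-.198,.155,0)"
```

```text
t: 21.8
tool_pos: [0.5561, -0.2387, 0.1563]
tool_rot: [3.135, 0.16, 0.008]
contact_force: [-0.3, 0.2, -1.9]
opening: 0.0077
grip_force: 78.4
yaw 5.839618227280788 d [-0.1363 -0.0548  0.0005] rv [ 0.003  -0.0048  0.1019]
```

```bash
python3 jog.py '0 -0.035 -0.014 0 0 0 0.025;0 -0.07 -0.028 0 0 0 0.05;0 -0.105 -0.042 0 0 0 0.075;0 -0.136 -0.055 0 0 0 0.102;0 -0.136 -0.055 0 0 0 0.102;0 -0.136 -0.055 0 0 0 0.102;0 -0.136 -0.055 0 0 0 0.102;0 -0.136 -0.055 0 0 0 0.102'; python3 -c "
from h import *
go(.415,-.198,.0225,0)"
```

```text
t: 22.47
tool_pos: [0.4143, -0.1973, 0.1532]
tool_rot: [-3.142, -0.0, -0.0]
contact_force: [0.5, -0.7, -2.2]
opening: 0.0071
grip_force: 78.4
yaw 0.005679796426899982 d [0.0007 0.0008 0.1307] rv [-0.0001 -0.0001  0.0001]
```

```bash
python3 jog.py '0 0.0005 0 0.03 0 0 0;0 0.0005 0 0.065 0 0 0;0 0.0005 0 0.095 0 0 0;0 0.0005 0 0.115 0 0 0;0 0.0005 0 0.127 0 0 0;0 0.0005 0 0.132 0 0 0;0 0.0005 0 0.134 0 0 0;0 0.0005 0 0.135 0 0 0;0 0.0005 0 0.135 0 0 0;0 0.0005 0 0.135 0 0 0'
```

```text
t: 23.3
tool_pos: [0.4152, -0.1977, 0.0196]
tool_rot: [3.14, -0.0, 0.003]
contact_force: [-0.2, 0.2, -1.8]
opening: 0.007
grip_force: 78.4
```

```bash
python3 jog.py '0 0 0 0.002 0 0 0;0 0 0 0.003 0 0 0;0 0 0 0.004 0 0 0;0 0 0 0.005 0 0 0;0 0 0 0.0055 0 0 0;0 0 0 0.006 0 0 0;0 0 0 0.006 0 0 0'; python3 jog.py '0 0 0 0.0005 0 0 0;0 0 0 0.001 0 0 0;0 0 0 0.001 0 0 0'
```

```text
t: 23.88
tool_pos: [0.4142, -0.1969, 0.0125]
tool_rot: [-3.141, 0.0, 0.0]
contact_force: [-0.8, 0.6, -0.2]
opening: 0.0072
grip_force: 78.7
t: 24.13
tool_pos: [0.4142, -0.1969, 0.0124]
tool_rot: [-3.141, 0.0, 0.002]
contact_force: [-5.4, 3.0, 9.1]
opening: 0.0074
grip_force: 80.0
```

```bash
python3 jog.py '0 0 0 -0.001 0 0 0;0 0 0 -0.001 0 0 0;0.012 0 0 -0.001 0 0 0;0.02 0 0 -0.001 0 0 0;0.03 0 0 -0.001 0 0 0;0.04 0 0 -0.001 0 0 0;0.04 0 0 -0.001 0 0 0;0.04 0 0 -0.001 0 0 0;0.04 0 0 -0.02 0 0 0;0.04 0 0 -0.05 0 0 0;0.04 0 0 -0.09 0 0 0;0.04 0 0 -0.13 0 0 0;0.04 0 0 -0.17 0 0 0;0.04 0 0 -0.2 0 0 0;0.04 0 0 -0.2 0 0 0;0.04 0 0 -0.2 0 0 0'; python3 -c "
from h import *
s=cams.get_image('side')[...,::-1];t=cams.get_image('top')[...,::-1];cv2.imwrite('pics/s6.png',s);cv2.imwrite('pics/t6.png',t)
g=(s.min(2)>170).astype(np.uint8)
n,l,st,c=cv2.connectedComponentsWithStats(g)
for i in range(1,n):
  if st[i,4]>80 and 200<c[i][0]<340 and 100<c[i][1]<260: print(st[i],c[i])
print(proj('side',[[.369,-.303,.004],[.461,-.303,.004],[.461,-.177,.004],[.369,-.177,.004]]))
for n in('side','top'):
  a=cv2.imread(f'pics/{n[0]}5.png') if n=='side' else None
  if a is not None:
    d=cv2.absdiff(a,s).max(2)>60; k=cv2.connectedComponentsWithStats(d.astype(np.uint8))
    print([tuple(x) for x in k[2][1:] if x[4]>15])
"
```

```text
t: 25.47
tool_pos: [0.4153, -0.1978, 0.2141]
tool_rot: [3.138, -0.0, 0.007]
contact_force: [-0.6, 0.8, -0.7]
opening: 0.0401
grip_force: 0.0
[224 119  22  12 162] [232.9012 124.3025]
[266 129  13  11 107] [271.3551 133.4206]
[269 173  27  19 248] [278.5968 179.5605]
[[294.9114 174.7232]
 [269.4441 174.9635]
 [270.626  194.2565]
 [297.7487 194.0037]]
[(np.int32(350), np.int32(29), np.int32(17), np.int32(7), np.int32(37)), (np.int32(281), np.int32(31), np.int32(19), np.int32(8), np.int32(67)), (np.int32(335), np.int32(32), np.int32(15), np.int32(7), np.int32(35)), (np.int32(315), np.int32(36), np.int32(14), np.int32(8), np.int32(41)), (np.int32(271), np.int32(39), np.int32(19), np.int32(14), np.int32(59)), (np.int32(270), np.int32(38), np.int32(180), np.int32(196), np.int32(5506)), (np.int32(280), np.int32(62), np.int32(66), np.int32(18), np.int32(207)), (np.int32(276), np.int32(80), np.int32(7), np.int32(13), np.int32(43)), (np.int32(272), np.int32(93), np.int32(10), np.int32(21), np.int32(81)), (np.int32(319), np.int32(93), np.int32(18), np.int32(8), np.int32(53)), (np.int32(315), np
[... 611 characters left out ...]
11), np.int32(8), np.int32(70)), (np.int32(396), np.int32(177), np.int32(13), np.int32(4), np.int32(25)), (np.int32(411), np.int32(177), np.int32(10), np.int32(7), np.int32(27)), (np.int32(410), np.int32(180), np.int32(10), np.int32(10), np.int32(34)), (np.int32(276), np.int32(182), np.int32(17), np.int32(9), np.int32(110)), (np.int32(364), np.int32(196), np.int32(42), np.int32(23), np.int32(652)), (np.int32(396), np.int32(226), np.int32(12), np.int32(10), np.int32(56)), (np.int32(387), np.int32(236), np.int32(13), np.int32(10), np.int32(53)), (np.int32(343), np.int32(262), np.int32(20), np.int32(16), np.int32(166)), (np.int32(304), np.int32(280), np.int32(65), np.int32(45), np.int32(1068))]
```

The bright plate is at columns 269-296, rows 173-192 in the side view, which matches its projected flat outline on the bench. Nothing else is touched, so I'm handing in.

```bash
python3 -c "
from station import ctrl, cams, order
print(order.finish_job())"
```

```text
the job is handed in; nothing more can be done
None
```

I handed the job in at about 25.5 s: the fastener is turned to its free stop, the screwdriver hangs back in its hole, and the cover lies flat on the bench, handle up; the hand-in returned no verdict.

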